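# Hold the drying-rack key switch turned

## Task

The laundry's ceiling drying rack comes down only while its spring-return key switch is held turned. Of the three keys standing in holders on the counter take the flat-headed one, the only one that fits the straight keyhole in the top of the white switch box; push it fully home, rocking it some 20 degrees left and right each time it sticks, then turn it a quarter turn clockwise (seen from above), as far as it goes. Finish while still gripping the key and holding it fully turned, and leave the other two keys in their holders.

Things in the scene. Friction and masses are not known exactly. Their poses are not given: they have to be found in the camera images.
- key_flat: The key that fits: bare brass, 60 g, 64 mm tall, standing upright in its holder, z up. Head: an upright plate 36 mm wide (own x), 12 mm thick (own y), 40 mm high; a narrow bar seen from above. Origin at the shoulder, the centre of the head's underside, which rests on the holder's top 32 mm above the counter. Same after a half turn about z.
- key_tip (a point): Lower end of the flat key, on its axis, 24 mm below the shoulder. From the shoulder down: round neck 7 mm in diameter, 9 mm long; flat blade 16 mm (key's x) by 6 mm (y), 12 mm high; foot 13 by 4 mm, 3 mm high.
- key_round: A brass key that does not fit and must stay: round head 28 mm in diameter, 40 mm high, on a round shank; origin at the centre of the head's underside, 32 mm above the counter.
- key_square: A brass key that does not fit and must stay: square head 26 by 26 mm, 40 mm high, on a square shank; origin at the centre of the head's underside, 32 mm above the counter.
- holder_flat: Fixed white plastic holder of the flat key, 50 by 50 by 32 mm high (the other keys have the same); origin at the centre of its underside. Its slot, 19 by 9 mm and 27 mm deep, lies along x; the key lifts straight out.
- console: The switch box, fixed to the counter: white, 110 mm (x) by 130 mm (y), 72 mm high, with a 100 by 100 mm aluminium top plate 5 mm thick; origin at the centre of its underside, z up. Only when the key's blade is all beneath the plate (shoulder less than 4 mm above it) can the key turn; once turned it is trapped under the plate.
- keyhole (a point): Centre of the keyhole at the top face of the box's plate, 72 mm above the counter, axes as the box. A straight slot 20 mm (x) by 12 mm (y). The key goes in vertically, its own x along the slot, either way round. About 13 mm down the blade's end meets sticky sprung pins that take 5 to 10 N to push down. Fully home the shoulder rests on the plate.
- switch (a joint): Angle (rad) of the switch's rotor right under the plate, a dark steel disc 8 mm thick with its own slot 18 by 8 mm: 0 with the slot along the box's x, growing clockwise from above, stop at 1.57. Starts up to 0.34 either side. A spring (0.06 N m/rad, 0.03 N m friction) returns it. The blade has 0.1 rad of play in it, so the key must turn a little farther.
- wafer (a joint): Angle of a second disc under the rotor, 14 mm below the plate's top, same slot and sense, stiff (0.06 N m), no spring, starts at -0.34 to -0.4. The blade catches on each disc that stands askew: press lightly and rock the key 0.35 rad left and right of the plate's slot (which gives it 0.42 each way) until it drops, it catches with its foot 6 to 10 mm deep (rotor) or 14 to 19 mm (this). It then turns with the key.

How it is judged:
On the way, in this order (a step that is already met when the one before it is completed fails the run):
1. the flat key is pushed fully home in the keyhole, the switch not yet turned (z of key_flat in the frame of keyhole below 0.003 m and horizontal distance between key_flat and keyhole below 0.004 m and angle between key_flat's own z axis and vertical below 0.12 rad and value of joint switch below 0.6 rad), for 0.1 s.
2. the key turns the switch a quarter turn clockwise (z of key_flat in the frame of keyhole below 0.006 m and horizontal distance between key_flat and keyhole below 0.004 m and angle between key_flat's own z axis and vertical below 0.12 rad and value of joint switch above 1.3 rad), for 0.1 s.
At the end, for the whole second after the job is handed in: The flat key sits in the keyhole (shoulder at most 6 mm above the plate, within 4 mm of the hole's centre, upright within 7 degrees), the switch stands beyond 1.3 rad (75 degrees) clockwise, the fingers still grip the key, and the other two keys are within 15 mm of where they started (all of step 2 and contact force between the fingers and key_flat above 1 N and distance of each of key_round, key_square from where it was at the start of the episode below 0.015 m); the arm keeps its last pose, push and grip.
It fails at once if another key is disturbed: moved more than 30 mm (distance of any of key_round, key_square from where it was at the start of the episode above 0.03 m).
It also fails if it takes over 54 s, if anything falls off the work surface, if the arm or the gripper's body presses on something with over 40 N, if the wrist force passes 120 N, or if a joint passes its speed limit or range.

## Robot

A 6-joint arm with a two-finger parallel gripper is mounted at the origin on the work surface. World frame = base frame: x ahead of the robot, y to its left, z up, the work surface at z = 0. Lengths are in m, angles in rad, forces in N, time in s.
With the tool pointing down it reaches from about 0.3 to 0.875 m from the base axis. Payload 4.2 kg.
Tool frame: the origin (TCP) lies at the very end of the fingers, on their centre line; the grasp point (between the pads) lies robot.pinch_z behind it (robot.pinch_z is the distance from the TCP to the grasp point, in m); z points along the fingers, y is the line along which they close (so a half turn about z gives the same grasp; the last joint's range is limited). The gripper opens to 85 mm and grips with 20 to 120 N. Pads are 22 mm wide; open, the fingers measure 114 mm over their backs; the gripper's body (76 mm by 85 mm) begins 54 mm behind the grasp point. The pads swing forward as they close: fully open they stand 13 mm farther back than shut.
Start: joints at [-1.234, 0.32, 1.565, -0, 1.257, -0.02], TCP at [0.201, -0.539, 0.231] pointing down, gripper open.
Joint ranges: [-3.11, 3.11], [-0.84, 2.01], [0.21, 2.61], [-1.34, 4.49], [0.05, 2.63], [-2.56, 2.56]. Speed limits (rad/s): [2.57, 2.57, 3.14, 3.14, 3.14, 3.14].

## Interface

Orientations are given as a 3x3 rotation matrix whose columns are the frame's x, y, z axes.
In Python, from workcell import robot gives the robot as it stands.
- The arm moves only by the tool carry_out, never from a script. Its argument "commands" is a list of rows, each an object of numbers: "hand": the finger opening in mm, from 0 to 85.4; "tx", "ty", "tz": the shift along the tool's x, y, z in mm; "wx", "wy", "wz": the turn, a rotation vector about the tool's x, y, z in rad. A call has 1 to 20 rows; each row is the pose to reach, as a shift and turn from the pose commanded when the call began, along the tool's axes at that moment; what a row does not reach only later rows make up. A row lasts 1/12 s, in which the tool goes at most 41.7 mm and 7.16 degrees, less where a joint would pass 70% of its speed; a pose out of reach is approached as far as the arm can. A call with a gripper value outside its range is refused whole. The fingers move at their own pace and stop on an object; "squeeze" is the grip in N (left out, the last holds). Time passes only in rows, so rows that repeat a pose let the fingers close. It gives the time, the measured TCP pose, the force, the opening and the grip force at its end, in the units of the state.
- robot.get_state(): the state, without advancing time (a new reading comes with each control period).
- robot.get_image(name): name is "scene" or "top"; returns a dict with "img" (480x640x3 uint8, red, green, blue), "fovy" (degrees; the focal length in pixels is half the picture's height over the tangent of half this angle, whatever the lens; pixels are square), "cx", "cy" (the principal point, pixels), "extrinsics" (4x4, takes a point from world to camera coordinates). Camera axes: x right, y down, z forward; pixel columns grow to the right and rows downward; lengths in m; the calibration is good to about 2 mm. A picture is of the moment at which its call begins. There is no depth.
- robot.job_done(): hands the job in; it is judged then, once.
The state is a dict: "time": time; "joint_positions": joint angles; "qd": joint speeds; "effort": joint torques, N m; "tcp_pos": TCP position; "orientation": TCP orientation; "force": force on the tool from outside, world axes, zero at the start; "wrist_torque": the same for the moment, N m; "finger_gap": finger opening in m; "grip_force": force on a finger pad.
Only numpy, scipy, OpenCV 4.12 (cv2) and the standard library are available. Lean on these libraries where they do the work, as an engineer would, in place of code of your own. Each camera call takes 0.05 s, during which the arm holds its last target. There are 200 camera calls.

## Working session

There is one attempt and no reset: what is moved stays moved. The work goes in short steps, Python scripts to look and compute and a tool call to move; the robot and the scene stay as the last step left them, time stands still between calls to the robot, and variables do not carry over. Pictures are saved under pics/ and viewed, at most 10 in all, crops included, and the job is handed in when it is done.

Besides the shell and the picture viewer there is one more tool, called after "Call:" in YAML: its name, and indented under it one key for each argument. carry_out: Moves the arm, as the interface text tells. Its arguments: {"type":"object","properties":{"commands":{"type":"array","items":{"type":"object","properties":{"hand":{"type":"number"},"tx":{"type":"number"},"ty":{"type":"number"},"tz":{"type":"number"},"wx":{"type":"number"},"wy":{"type":"number"},"wz":{"type":"number"}}}},"squeeze":{"type":"number"}},"required":["commands"]}

```bash
mkdir -p pics; ls
python3 - <<'E'
from workcell import robot
import cv2,numpy as np
np.set_printoptions(precision=4,suppress=True)
print(robot.pinch_z); print(robot.get_state())
for n in("scene","top"):
    d=robot.get_image(n); cv2.imwrite(f"pics/{n}0.png",d["img"][...,::-1]); print(n,d["fovy"],d["cx"],d["cy"]); print(d["extrinsics"])
E
```

```text
pics
0.0187
{'time': 0.0, 'joint_positions': array([-1.234 ,  0.3203,  1.5657,  0.    ,  1.2574, -0.02  ]), 'qd': array([-0.0009,  0.0001,  0.0014, -0.0002, -0.0003,  0.0006]), 'effort': array([  0.0021, -41.5514, -23.416 ,   0.0003,   0.0082,  -0.    ]), 'tcp_pos': array([ 0.2007, -0.5383,  0.2305]), 'orientation': array([[ 0.937 ,  0.3493, -0.0006],
       [ 0.3493, -0.937 ,  0.0017],
       [ 0.    , -0.0018, -1.    ]]), 'force': array([-0.6106, -0.3252,  0.7754]), 'wrist_torque': array([-0.0477, -0.0274, -0.0139]), 'grip_force': 0.0, 'finger_gap': 0.08570883573505204}
scene 46.60249545492795 318.7850741341201 250.8193733702561
[[-0.3427  0.9394  0.001   0.2237]
 [ 0.6936  0.2538 -0.6742 -0.3186]
 [-0.6336 -0.2303 -0.7386  1.2546]
 [ 0.      0.      0.      1.    ]]
top 52.27337015835219 324.95931341434476 240.104216087947
[[-0.0813 -0.9967 -0.0023 -0.0103]
 [-0.9701  0.0796 -0.2291  0.5448]
 [ 0.2285 -0.0164 -0.9734  0.897 ]
 [ 0.      0.      0.      1.    ]]
```

View pics/scene0.png

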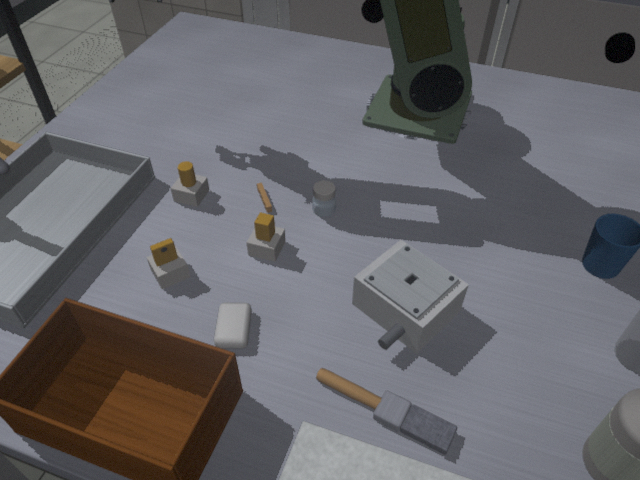

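View pics/top0.png

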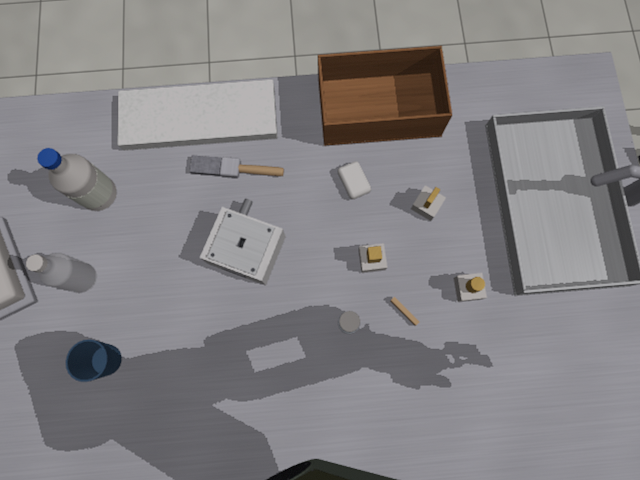

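The scene view shows the flat key at about (163,250), the round one at (187,173), the square one at (264,226) and the keyhole at (411,278). The top view shows the flat key at (432,197), the square at (374,254), the round at (476,284) and the keyhole at (241,242). I'll zoom in on both.

Run:
```python
import cv2,numpy as np
s=cv2.imread("pics/scene0.png");t=cv2.imread("pics/top0.png")
def c(im,u,v,w,k): return cv2.resize(im[v-w*3//4:v+w*3//4,u-w:u+w],(400,300),interpolation=cv2.INTER_NEAREST)
cv2.imwrite("pics/crops0.png",np.vstack([np.hstack([c(s,165,258,32,0),c(t,430,200,24,0)]),np.hstack([c(s,411,286,64,0),c(t,242,242,48,0)])]))
```

```text
(no output)
```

View pics/crops0.png

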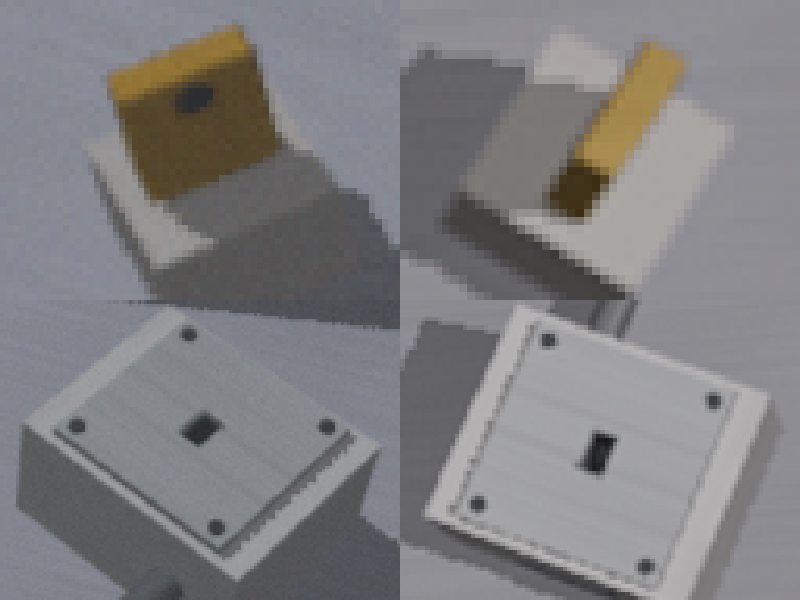

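The crops show the flat key's bright top face, which gives its yaw, in both views. They also show the plate's four dark screws, with the slot running along the plate's up-down direction in the top view. Next I'll triangulate the face centroid, the screws and the slot.

```bash
cat > h.py <<'E'
import cv2,numpy as np,itertools
np.set_printoptions(precision=4,suppress=True)
from workcell import robot
def cam(n):
    d=robot.get_image(n); f=240/np.tan(np.radians(d["fovy"]/2)); E=np.array(d["extrinsics"])
    return dict(img=d["img"].copy(),K=np.array([[f,0,d["cx"]],[0,f,d["cy"]],[0,0,1]]),E=E)
def ray(c,p):
    R=c["E"][:3,:3]; o=-R.T@c["E"][:3,3]; v=R.T@np.linalg.solve(c["K"],[p[0],p[1],1]); return o,v/np.linalg.norm(v)
def plane(c,p,z): o,v=ray(c,p); return o+v*(z-o[2])/v[2]
def tri(a,pa,b,pb):   # midpoint and gap of two rays
    o,v=ray(a,pa); q,w=ray(b,pb); s,t=np.linalg.lstsq(np.c_[v,-w],q-o,rcond=None)[0]
    A,B=o+s*v,q+t*w; return (A+B)/2,np.linalg.norm(A-B)
def blobs(m,amin,amax):
    n,l,s,c=cv2.connectedComponentsWithStats(m.astype(np.uint8)); return [(c[i],s[i,4],l==i) for i in range(1,n) if amin<=s[i,4]<=amax]
def box(c,u,v,r):
    m=np.zeros(c["img"].shape[:2],bool); m[v-r:v+r,u-r:u+r]=1; return m
def brass(c,u,v,r,vmin):
    h=cv2.cvtColor(c["img"],cv2.COLOR_RGB2HSV); m=(h[...,0]>12)&(h[...,0]<30)&(h[...,1]>110)&(h[...,2]>vmin)&box(c,u,v,r)
    return max(blobs(m,10,5000),key=lambda b:b[1])
E
python3 - <<'E'
from h import *
S,T=cam("scene"),cam("top")
def face(c,b):
    r=cv2.minAreaRect(np.argwhere(b[2])[:,::-1].astype(np.float32)); return cv2.boxPoints(r)
bs,bt=brass(S,163,250,25,150),brass(T,432,197,22,130)
P,g=tri(S,bs[0],T,bt[0]); print("key top",P,"gap",g,bs[:2],bt[:2])
for c,b in((S,bs),(T,bt)):
    # face outline on plane -> PCA and size
    q=np.array([plane(c,p,P[2])[:2] for p in np.argwhere(b[2])[:,::-1]]); r=cv2.minAreaRect((q*1000).astype(np.float32))
    w,V=np.linalg.eigh(np.cov(q.T)); print("face",r, "yaw",np.arctan2(V[1,1],V[0,1]),np.sqrt(12*w)*1000)
def dark(c,u,v,r,th,lo,hi): 
    g=cv2.cvtColor(c["img"],cv2.COLOR_RGB2GRAY); return blobs((g<th)&box(c,u,v,r),lo,hi)
near=lambda c,pts,th:[np.average(np.argwhere(m)[:,::-1],axis=0,weights=np.maximum(th-cv2.cvtColor(c["img"],cv2.COLOR_RGB2GRAY)[m].astype(float),.1)) for u,v in pts for m in[(cv2.cvtColor(c["img"],cv2.COLOR_RGB2GRAY)<th)&box(c,u,v,5)]]
s=near(S,[(407,249),(372,279),(452,278),(416,311)],110); t=near(T,[(230,216),(269,230),(213,255),(253,270)],120)
best=min(itertools.permutations(range(4)),key=lambda o:sum(tri(S,s[i],T,t[o[i]])[1] for i in range(4)))
Q=np.array([tri(S,s[i],T,t[best[i]])[0] for i in range(4)]); print(best,[tri(S,s[i],T,t[best[i]])[1] for i in range(4)]); print(Q,Q.mean(0))
d=lambda i,j:np.linalg.norm(Q[i]-Q[j]); print([round(d(i,j),4) for i,j in itertools.combinations(range(4),2)])
for i,j in itertools.combinations(range(4),2): print(i,j,np.arctan2(*(Q[j]-Q[i])[[1,0]]))
for c,u,v in((S,411,279),(T,241,242)):
    for b in dark(c,u,v,12,90,10,400): print("hole",b[:2],plane(c,b[0],.072))
E
```

```text
Traceback (most recent call last):
  File "h.py", line 19, in brass
    return max(blobs(m,10,5000),key=lambda b:b[1])
ValueError: max() iterable argument is empty
```

Run:
```python
import cv2
for n,ps in(("scene",[(160,242),(163,255),(168,262)]),("top",[(432,195),(427,204),(434,192)])):
    h=cv2.cvtColor(cv2.imread(f"pics/{n}0.png"),cv2.COLOR_BGR2HSV)
    print(n,[h[v,u] for u,v in ps])
```

```text
scene [array([ 20, 114, 137], dtype=uint8), array([ 20, 123,  85], dtype=uint8), array([16, 39, 97], dtype=uint8)]
top [array([ 20, 134, 160], dtype=uint8), array([ 20, 153,  65], dtype=uint8), array([ 20, 133, 163], dtype=uint8)]
```

```bash
sed -i 's/>110)/>90)/' h.py
cat > m.py <<'E'
from h import *
S,T=cam("scene"),cam("top")
bs,bt=brass(S,163,250,25,112),brass(T,432,197,22,112)
P,g=tri(S,bs[0],T,bt[0]); print("key top",P,"gap",g,bs[:2],bt[:2])
for c,b in((S,bs),(T,bt)):
    q=np.array([plane(c,p,P[2])[:2] for p in np.argwhere(b[2])[:,::-1]]); r=cv2.minAreaRect((q*1000).astype(np.float32))
    w,V=np.linalg.eigh(np.cov(q.T)); print("face",r, "yaw",np.arctan2(V[1,1],V[0,1]),np.sqrt(12*w)*1000)
gray=lambda c:cv2.cvtColor(c["img"],cv2.COLOR_RGB2GRAY).astype(float)
def near(c,pts,th,r=5):
    g=gray(c); o=[]
    for u,v in pts:
        m=(g<th)&box(c,u,v,r); o.append(np.average(np.argwhere(m)[:,::-1],axis=0,weights=th-g[m]))
    return o
s=near(S,[(407,249),(372,279),(452,278),(416,311)],110); t=near(T,[(230,216),(269,230),(213,255),(253,270)],120)
best=min(itertools.permutations(range(4)),key=lambda o:sum(tri(S,s[i],T,t[o[i]])[1] for i in range(4)))
Q=np.array([tri(S,s[i],T,t[best[i]])[0] for i in range(4)]); print(best,[tri(S,s[i],T,t[best[i]])[1] for i in range(4)]); print(Q,Q.mean(0))
for i,j in itertools.combinations(range(4),2): print(i,j,np.linalg.norm(Q[i]-Q[j]),np.arctan2(*(Q[j]-Q[i])[[1,0]]))
for c,u,v in((S,411,279),(T,241,242)):
    p=near(c,[(u,v)],90,10)[0]; print("hole",p,plane(c,p,.072))
E
python3 m.py
```

```text
key top [ 0.6149 -0.2768  0.0718] gap 0.001623445216571113 (array([161.0755, 243.8396]), np.int32(106)) (array([433.   , 194.908]), np.int32(87))
face ((615.0652465820312, -277.7610778808594), (10.245933532714844, 34.553733825683594), 51.66993713378906) yaw 2.487454422072407 [10.3957 34.3158]
face ((614.9732055664062, -276.2205505371094), (10.370559692382812, 33.721832275390625), 50.85417175292969) yaw 2.4366310042270825 [10.6057 34.2421]
(3, 1, 2, 0) [np.float64(0.0008127344482514945), np.float64(0.0014099089806207258), np.float64(0.00047946590511868166), np.float64(0.0011094317065636836)]
[[0.4936 0.0882 0.0737]
 [0.5699 0.0526 0.0727]
 [0.5292 0.1646 0.0735]
 [0.6058 0.1289 0.0733]] [0.5496 0.1086 0.0733]
0 1 0.08420720095953738 -0.43688355748470575
0 2 0.08426365049109942 1.1342971642314124
0 3 0.11932558800209694 0.34778530859345064
1 2 0.1191474529710663 1.9191338209539208
1 3 0.08431662260918278 1.1311135405254567
2 3 0.0844694824587977 -0.43628319934795046
hole [410.7304 279.0961] [0.5504 0.108  0.072 ]
hole [241.1766 242.0878] [0.5494 0.1081 0.072 ]
```

The measurements agree with the given sizes. The key top is at z = 0.0718, as expected, with a 34x10 mm face and yaw about -0.68. The plate is at z = 0.073, the hole at (0.550, 0.108) and the box x axis at -0.437. I'll grasp with tool yaw 2.46, so joint 6 runs from about -1.3 to +0.75 over the whole job.

```bash
cat > go.py <<'E'
import sys; from h import *
from scipy.spatial.transform import Rotation as Ro
def go(x,y,z,psi):
    s=robot.get_state(); R=np.array(s["orientation"]); c,k=np.cos(psi),np.sin(psi)
    G=np.array([[c,k,0],[k,-c,0],[0,0,-1]])
    print("t",round(s["time"],2),"tcp",s["tcp_pos"],"psi",np.arctan2(R[1,0],R[0,0]),"q",s["joint_positions"],"F",s["force"],"gap",s["finger_gap"],s["grip_force"])
    print("shift mm",R.T@(np.array([x,y,z])-s["tcp_pos"])*1000,"turn",Ro.from_matrix(R.T@G).as_rotvec())
if __name__=="__main__": go(*map(float,sys.argv[1:]))
E
python3 go.py .615 -.277 .13 2.46
```

```text
t 0.3 tcp [ 0.2008 -0.5386  0.231 ] psi 0.3567746380692512 q [-1.234   0.3199  1.5649  0.      1.2574 -0.02  ] F [-0.2696 -0.7408  0.849 ] gap 0.08544540961796097 0.0
shift mm [ 479.5032 -100.4452  101.1063] turn [-0.0003 -0.0006 -2.1032]
```

Call:
carry_out:
  commands:
    - {"hand": 50, "tx": 240, "ty": -50, "tz": 20, "wz": -1.0}
    - {"hand": 50, "tx": 240, "ty": -50, "tz": 20, "wz": -1.0}
    - {"hand": 50, "tx": 240, "ty": -50, "tz": 20, "wz": -1.0}
    - {"hand": 50, "tx": 240, "ty": -50, "tz": 20, "wz": -1.0}
    - {"hand": 50, "tx": 240, "ty": -50, "tz": 20, "wz": -1.0}
    - {"hand": 50, "tx": 240, "ty": -50, "tz": 20, "wz": -1.0}
    - {"hand": 50, "tx": 240, "ty": -50, "tz": 20, "wz": -1.0}
    - {"hand": 50, "tx": 240, "ty": -50, "tz": 20, "wz": -1.0}
    - {"hand": 50, "tx": 479.5, "ty": -100.4, "tz": 101, "wz": -2.103}
    - {"hand": 50, "tx": 479.5, "ty": -100.4, "tz": 101, "wz": -2.103}
    - {"hand": 50, "tx": 479.5, "ty": -100.4, "tz": 101, "wz": -2.103}
    - {"hand": 50, "tx": 479.5, "ty": -100.4, "tz": 101, "wz": -2.103}
    - {"hand": 50, "tx": 479.5, "ty": -100.4, "tz": 101, "wz": -2.103}
    - {"hand": 50, "tx": 479.5, "ty": -100.4, "tz": 101, "wz": -2.103}
    - {"hand": 50, "tx": 479.5, "ty": -100.4, "tz": 101, "wz": -2.103}
    - {"hand": 50, "tx": 479.5, "ty": -100.4, "tz": 101, "wz": -2.103}
    - {"hand": 50, "tx": 479.5, "ty": -100.4, "tz": 101, "wz": -2.103}
    - {"hand": 50, "tx": 479.5, "ty": -100.4, "tz": 101, "wz": -2.103}
    - {"hand": 50, "tx": 479.5, "ty": -100.4, "tz": 101, "wz": -2.103}
    - {"hand": 50, "tx": 479.5, "ty": -100.4, "tz": 101, "wz": -2.103}

```text
$.commands[0]: bad value
```

```bash
python3 go.py .615 -.277 .038 2.46
python3 - <<'E'
from h import *
o=[]
for n,u,v in(("scene",165,230),("top",420,210)):
    c=cam(n); o.append(cv2.resize(c["img"][v-75:v+75,u-100:u+100],(400,300))[...,::-1])
cv2.imwrite("pics/a.png",np.hstack(o))
E
```

```text
t 0.3 tcp [ 0.2008 -0.5386  0.231 ] psi 0.3567746380692512 q [-1.234   0.3199  1.5649  0.      1.2574 -0.02  ] F [-0.2696 -0.7408  0.849 ] gap 0.08544540961796097 0.0
shift mm [ 479.5003 -100.3921  193.1063] turn [-0.0003 -0.0006 -2.1032]
```

View pics/a.png

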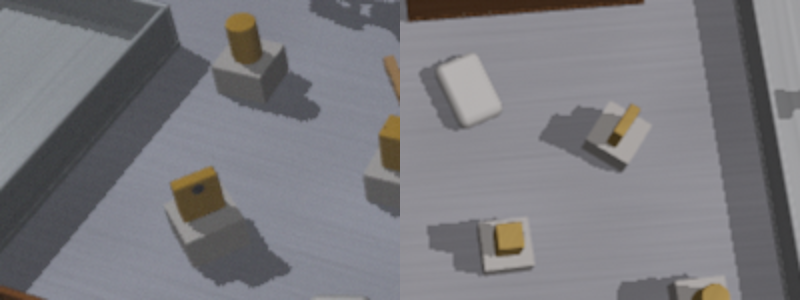

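The call was refused as "bad value", so nothing moved. The picture shows all three keys still untouched. I'll give all seven fields in each row.

Call:
carry_out:
  commands:
    - {"hand": 50, "tx": 240, "ty": -50, "tz": 20, "wx": 0, "wy": 0, "wz": -1.0}
    - {"hand": 50, "tx": 240, "ty": -50, "tz": 20, "wx": 0, "wy": 0, "wz": -1.0}
    - {"hand": 50, "tx": 240, "ty": -50, "tz": 20, "wx": 0, "wy": 0, "wz": -1.0}
    - {"hand": 50, "tx": 240, "ty": -50, "tz": 20, "wx": 0, "wy": 0, "wz": -1.0}
    - {"hand": 50, "tx": 240, "ty": -50, "tz": 20, "wx": 0, "wy": 0, "wz": -1.0}
    - {"hand": 50, "tx": 240, "ty": -50, "tz": 20, "wx": 0, "wy": 0, "wz": -1.0}
    - {"hand": 50, "tx": 240, "ty": -50, "tz": 20, "wx": 0, "wy": 0, "wz": -1.0}
    - {"hand": 50, "tx": 240, "ty": -50, "tz": 20, "wx": 0, "wy": 0, "wz": -1.0}
    - {"hand": 50, "tx": 480, "ty": -100, "tz": 101, "wx": 0, "wy": 0, "wz": -2.1}
    - {"hand": 50, "tx": 480, "ty": -100, "tz": 101, "wx": 0, "wy": 0, "wz": -2.1}
    - {"hand": 50, "tx": 480, "ty": -100, "tz": 101, "wx": 0, "wy": 0, "wz": -2.1}
    - {"hand": 50, "tx": 480, "ty": -100, "tz": 101, "wx": 0, "wy": 0, "wz": -2.1}
    - {"hand": 50, "tx": 480, "ty": -100, "tz": 101, "wx": 0, "wy": 0, "wz": -2.1}
    - {"hand": 50, "tx": 480, "ty": -100, "tz": 101, "wx": 0, "wy": 0, "wz": -2.1}
    - {"hand": 50, "tx": 480, "ty": -100, "tz": 101, "wx": 0, "wy": 0, "wz": -2.1}
    - {"hand": 50, "tx": 480, "ty": -100, "tz": 101, "wx": 0, "wy": 0, "wz": -2.1}
    - {"hand": 50, "tx": 480, "ty": -100, "tz": 101, "wx": 0, "wy": 0, "wz": -2.1}
    - {"hand": 50, "tx": 480, "ty": -100, "tz": 101, "wx": 0, "wy": 0, "wz": -2.1}
    - {"hand": 50, "tx": 480, "ty": -100, "tz": 101, "wx": 0, "wy": 0, "wz": -2.1}
    - {"hand": 50, "tx": 480, "ty": -100, "tz": 101, "wx": 0, "wy": 0, "wz": -2.1}

```text
time: 2.07
tcp_pos: [0.6156, -0.2776, 0.1304]
orientation: [[-0.773, 0.634, 0.0], [0.634, 0.773, -0.0], [-0.0, -0.0, -1.0]]
force: [-0.3, -0.0, 0.9]
finger_gap: 0.0499
grip_force: 0.0
```

```bash
python3 go.py .615 -.277 .038 2.46
```

```text
t 2.07 tcp [ 0.6156 -0.2776  0.1304] psi 2.454350593300682 q [-0.4407  0.5454  1.4575 -0.0001  1.1385 -1.3242] F [-0.2914 -0.0223  0.947 ] gap 0.04986954464698494 0.0
shift mm [ 0.8675  0.1247 92.4439] turn [-0.      0.0002 -0.0056]
```

Call:
carry_out:
  commands:
    - {"hand": 50, "tx": 1, "ty": 0, "tz": 40, "wx": 0, "wy": 0, "wz": -0.005}
    - {"hand": 50, "tx": 1, "ty": 0, "tz": 70, "wx": 0, "wy": 0, "wz": -0.005}
    - {"hand": 50, "tx": 1, "ty": 0, "tz": 85, "wx": 0, "wy": 0, "wz": -0.005}
    - {"hand": 50, "tx": 1, "ty": 0, "tz": 92.5, "wx": 0, "wy": 0, "wz": -0.005}
    - {"hand": 50, "tx": 1, "ty": 0, "tz": 92.5, "wx": 0, "wy": 0, "wz": -0.005}
    - {"hand": 50, "tx": 1, "ty": 0, "tz": 92.5, "wx": 0, "wy": 0, "wz": -0.005}
    - {"hand": 25, "tx": 1, "ty": 0, "tz": 92.5, "wx": 0, "wy": 0, "wz": -0.005}
    - {"hand": 25, "tx": 1, "ty": 0, "tz": 92.5, "wx": 0, "wy": 0, "wz": -0.005}
  squeeze: 25

```text
time: 2.73
tcp_pos: [0.616, -0.2774, 0.0397]
orientation: [[-0.777, 0.629, 0.003], [0.629, 0.777, -0.002], [-0.003, 0.001, -1.0]]
force: [-0.4, -0.2, -0.1]
finger_gap: 0.0264
grip_force: 0.0
```

```bash
python3 go.py .615 -.277 .038 2.46;  python3 - <<'E'
from h import *
o=[]
for n,u,v in(("scene",165,250),("top",430,200)):
    c=cam(n); o.append(cv2.resize(c["img"][v-45:v+45,u-60:u+60],(400,300))[...,::-1])
cv2.imwrite("pics/b.png",np.hstack(o))
E
```

```text
t 2.73 tcp [ 0.616  -0.2774  0.0397] psi 2.4614382382256745 q [-0.4401  0.6288  1.5562 -0.0001  0.9531 -1.3307] F [-0.3939 -0.2158 -0.1415] gap 0.026426090525231236 0.0
shift mm [ 1.0018 -0.3158  1.6815] turn [0.0008 0.0034 0.0014]
```

View pics/b.png

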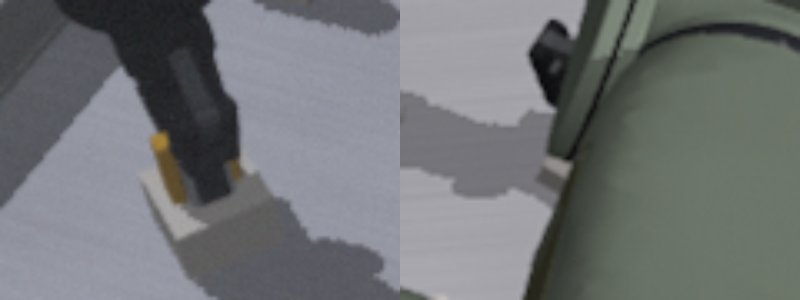

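The scene crop shows the fingers on either side of the head (left edge of the head at about x = 165 in the crop) with no contact yet. I'll close now, gently first and then hard.

Call:
carry_out:
  commands:
    - {"hand": 6, "tx": 1, "ty": 0, "tz": 0.5, "wx": 0, "wy": 0, "wz": 0}
    - {"hand": 6, "tx": 1, "ty": 0, "tz": 0.5, "wx": 0, "wy": 0, "wz": 0}
    - {"hand": 6, "tx": 1, "ty": 0, "tz": 0.5, "wx": 0, "wy": 0, "wz": 0}
    - {"hand": 6, "tx": 1, "ty": 0, "tz": 0.5, "wx": 0, "wy": 0, "wz": 0}
    - {"hand": 6, "tx": 1, "ty": 0, "tz": 0.5, "wx": 0, "wy": 0, "wz": 0}
  squeeze: 25

```text
time: 3.25
tcp_pos: [0.6145, -0.2763, 0.0382]
orientation: [[-0.778, 0.629, 0.001], [0.629, 0.778, -0.001], [-0.001, 0.0, -1.0]]
force: [-0.5, -0.7, 5.2]
finger_gap: 0.0119
grip_force: 25.6
```

Call:
carry_out:
  commands:
    - {"hand": 4, "tx": 0, "ty": 0, "tz": 0, "wx": 0, "wy": 0, "wz": 0}
    - {"hand": 4, "tx": 0, "ty": 0, "tz": 0, "wx": 0, "wy": 0, "wz": 0}
    - {"hand": 4, "tx": 0, "ty": 0, "tz": 0, "wx": 0, "wy": 0, "wz": 0}
  squeeze: 100

```text
time: 3.5
tcp_pos: [0.6146, -0.2765, 0.0384]
orientation: [[-0.778, 0.629, 0.002], [0.629, 0.778, -0.001], [-0.002, 0.0, -1.0]]
force: [-0.9, 0.4, 6.2]
finger_gap: 0.0102
grip_force: 97.7
```

```bash
python3 go.py .615 -.277 .15 2.46
```

```text
t 3.5 tcp [ 0.6146 -0.2765  0.0384] psi 2.461735159090022 q [-0.4397  0.6288  1.5602 -0.0001  0.9509 -1.3306] F [-0.8663  0.3964  6.1917] gap 0.010225443369713686 97.68321990966797
shift mm [  -0.8158   -0.159  -111.5816] turn [0.0004 0.0017 0.0017]
```

Call:
carry_out:
  commands:
    - {"hand": 4, "tx": 0, "ty": 0, "tz": -20, "wx": 0, "wy": 0, "wz": 0}
    - {"hand": 4, "tx": 0, "ty": 0, "tz": -45, "wx": 0, "wy": 0, "wz": 0}
    - {"hand": 4, "tx": 0, "ty": 0, "tz": -70, "wx": 0, "wy": 0, "wz": 0}
    - {"hand": 4, "tx": 0, "ty": 0, "tz": -92, "wx": 0, "wy": 0, "wz": 0}
    - {"hand": 4, "tx": 20, "ty": 17, "tz": -92, "wx": 0, "wy": 0, "wz": 0}
    - {"hand": 4, "tx": 45, "ty": 40, "tz": -92, "wx": 0, "wy": 0, "wz": -0.03}
    - {"hand": 4, "tx": 70, "ty": 62, "tz": -92, "wx": 0, "wy": 0, "wz": -0.06}
    - {"hand": 4, "tx": 95, "ty": 84, "tz": -92, "wx": 0, "wy": 0, "wz": -0.08}
    - {"hand": 4, "tx": 120, "ty": 106, "tz": -92, "wx": 0, "wy": 0, "wz": -0.1}
    - {"hand": 4, "tx": 145, "ty": 128, "tz": -92, "wx": 0, "wy": 0, "wz": -0.12}
    - {"hand": 4, "tx": 170, "ty": 150, "tz": -92, "wx": 0, "wy": 0, "wz": -0.14}
    - {"hand": 4, "tx": 195, "ty": 172, "tz": -92, "wx": 0, "wy": 0, "wz": -0.16}
    - {"hand": 4, "tx": 220, "ty": 195, "tz": -92, "wx": 0, "wy": 0, "wz": -0.18}
    - {"hand": 4, "tx": 245, "ty": 217, "tz": -92, "wx": 0, "wy": 0, "wz": -0.2}
    - {"hand": 4, "tx": 270, "ty": 239, "tz": -92, "wx": 0, "wy": 0, "wz": -0.22}
    - {"hand": 4, "tx": 285, "ty": 252, "tz": -92, "wx": 0, "wy": 0, "wz": -0.24}
    - {"hand": 4, "tx": 292.4, "ty": 258.6, "tz": -92, "wx": 0, "wy": 0, "wz": -0.243}
    - {"hand": 4, "tx": 292.4, "ty": 258.6, "tz": -92, "wx": 0, "wy": 0, "wz": -0.243}
    - {"hand": 4, "tx": 292.4, "ty": 258.6, "tz": -92, "wx": 0, "wy": 0, "wz": -0.243}
    - {"hand": 4, "tx": 292.4, "ty": 258.6, "tz": -92, "wx": 0, "wy": 0, "wz": -0.243}

```text
time: 5.17
tcp_pos: [0.5495, 0.1075, 0.1291]
orientation: [[-0.906, 0.424, -0.0], [0.424, 0.906, -0.001], [-0.0, -0.001, -1.0]]
force: [0.3, 1.0, -1.1]
finger_gap: 0.0109
grip_force: 98.0
```

```bash
python3 go.py .5498 .1083 .103 2.705;  python3 - <<'E'
from h import *
o=[]
for n,u,v in(("scene",411,265),("top",245,235)):
    c=cam(n); o.append(cv2.resize(c["img"][v-75:v+75,u-50:u+50],(400,600),interpolation=cv2.INTER_NEAREST)[...,::-1])
    # predicted shoulder and tip
    s=robot.get_state(); p=np.array(s["tcp_pos"])
    for dz in(.0336,-.0064,-.0304):
        q=c["E"]@np.r_[p[:2],p[2]+dz,1]; w=c["K"]@q[:3]; print(n,dz,w[:2]/w[2])
cv2.imwrite("pics/c.png",np.hstack(o))
E
```

```text
t 5.17 tcp [0.5495 0.1075 0.1291] psi 2.7036396636193905 q [ 0.1731  0.3803  1.7492 -0.0008  1.0124 -0.9593] F [ 0.3107  0.9861 -1.0542] gap 0.01089148725017783 97.97745823860168
shift mm [ 0.0473  0.8508 26.1177] turn [-0.0007  0.0002 -0.0014]
scene 0.0336 [418.6267 236.2439]
scene -0.0064 [414.8683 255.7865]
scene -0.0304 [412.745  266.8267]
top 0.0336 [232.8698 230.3955]
top -0.0064 [236.8973 235.7884]
top -0.0304 [239.1511 238.8062]
```

View pics/c.png

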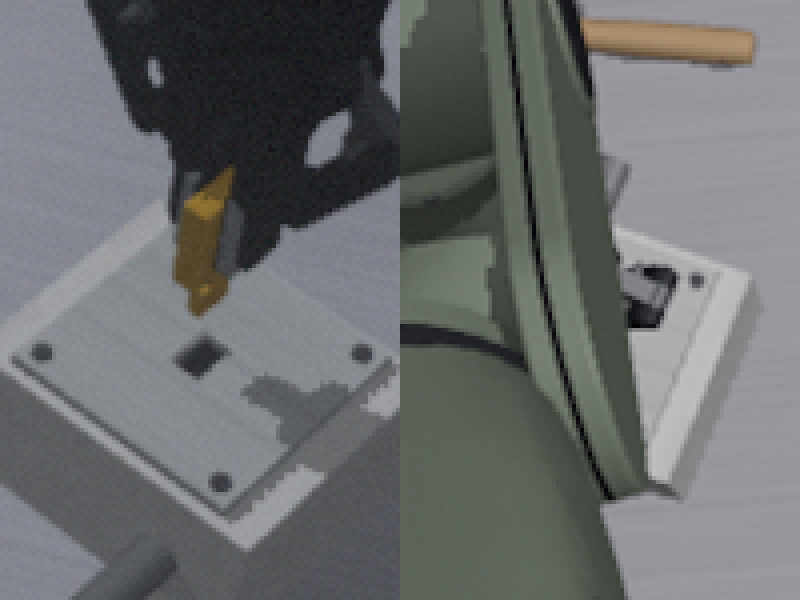

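The key hangs upright and its foot shows at scene (410,268). I predicted (409,269), so the grip is as expected. In the crop the slot is directly below it. I'll go down until it catches.

Call:
carry_out:
  commands:
    - {"hand": 4, "tx": 0, "ty": 0.8, "tz": 10, "wx": 0, "wy": 0, "wz": 0}
    - {"hand": 4, "tx": 0, "ty": 0.8, "tz": 20, "wx": 0, "wy": 0, "wz": 0}
    - {"hand": 4, "tx": 0, "ty": 0.8, "tz": 25, "wx": 0, "wy": 0, "wz": 0}
    - {"hand": 4, "tx": 0, "ty": 0.8, "tz": 28, "wx": 0, "wy": 0, "wz": 0}
    - {"hand": 4, "tx": 0, "ty": 0.8, "tz": 31, "wx": 0, "wy": 0, "wz": 0}
    - {"hand": 4, "tx": 0, "ty": 0.8, "tz": 32, "wx": 0, "wy": 0, "wz": 0}
    - {"hand": 4, "tx": 0, "ty": 0.8, "tz": 32, "wx": 0, "wy": 0, "wz": 0}

```text
time: 5.85
tcp_pos: [0.5496, 0.1095, 0.097]
orientation: [[-0.906, 0.423, -0.0], [0.423, 0.906, -0.0], [0.0, -0.0, -1.0]]
force: [-0.7, -0.2, -0.6]
finger_gap: 0.0105
grip_force: 98.0
```

```bash
python3 go.py .5498 .1083 .094 2.705
```

```text
t 5.85 tcp [0.5496 0.1095 0.097 ] psi 2.7048662296190593 q [ 0.1762  0.4151  1.7872 -0.0001  0.9397 -0.9578] F [-0.7402 -0.2181 -0.5957] gap 0.010498807705609018 97.97976851463318
shift mm [-0.6943 -0.9894  3.0158] turn [-0.0003 -0.0002 -0.0001]
```

Call:
carry_out:
  commands:
    - {"hand": 4, "tx": -0.5, "ty": -0.8, "tz": 1, "wx": 0, "wy": 0, "wz": 0}
    - {"hand": 4, "tx": -0.5, "ty": -0.8, "tz": 2, "wx": 0, "wy": 0, "wz": 0}
    - {"hand": 4, "tx": -0.5, "ty": -0.8, "tz": 3, "wx": 0, "wy": 0, "wz": 0}
    - {"hand": 4, "tx": -0.5, "ty": -0.8, "tz": 4, "wx": 0, "wy": 0, "wz": 0}
    - {"hand": 4, "tx": -0.5, "ty": -0.8, "tz": 4, "wx": 0, "wy": 0, "wz": 0}

```text
time: 6.27
tcp_pos: [0.5499, 0.1086, 0.0935]
orientation: [[-0.906, 0.423, 0.0], [0.423, 0.906, -0.0], [-0.0, 0.0, -1.0]]
force: [-0.4, -0.3, 1.0]
finger_gap: 0.0106
grip_force: 98.2
```

```bash
python3 go.py .5498 .1083 .094 2.705
```

```text
t 6.27 tcp [0.5499 0.1086 0.0935] psi 2.7048639750367327 q [ 0.1745  0.419   1.7916 -0.0002  0.9306 -0.9595] F [-0.4005 -0.31    1.0191] gap 0.010572611080765758 98.21999073028564
shift mm [-0.0304 -0.2645 -0.5474] turn [ 0.0001  0.0004 -0.0001]
```

Call:
carry_out:
  commands:
    - {"hand": 4, "tx": 0, "ty": 0, "tz": 1, "wx": 0, "wy": 0, "wz": 0}
    - {"hand": 4, "tx": 0, "ty": 0, "tz": 2, "wx": 0, "wy": 0, "wz": 0}
    - {"hand": 4, "tx": 0, "ty": 0, "tz": 2, "wx": 0, "wy": 0, "wz": 0}

```text
time: 6.52
tcp_pos: [0.55, 0.109, 0.0912]
orientation: [[-0.906, 0.423, 0.001], [0.423, 0.906, 0.001], [-0.0, 0.001, -1.0]]
force: [0.8, 1.5, -1.0]
finger_gap: 0.0109
grip_force: 98.1
```

Call:
carry_out:
  commands:
    - {"hand": 4, "tx": 0, "ty": -0.4, "tz": 1, "wx": 0, "wy": 0, "wz": 0}
    - {"hand": 4, "tx": 0, "ty": -0.4, "tz": 2, "wx": 0, "wy": 0, "wz": 0}
    - {"hand": 4, "tx": 0, "ty": -0.4, "tz": 3, "wx": 0, "wy": 0, "wz": 0}
    - {"hand": 4, "tx": 0, "ty": -0.4, "tz": 4, "wx": 0, "wy": 0, "wz": 0}
    - {"hand": 4, "tx": 0, "ty": -0.4, "tz": 4, "wx": 0, "wy": 0, "wz": 0}

```text
time: 6.93
tcp_pos: [0.55, 0.1087, 0.088]
orientation: [[-0.906, 0.423, 0.001], [0.423, 0.906, 0.001], [-0.001, 0.001, -1.0]]
force: [-0.2, 3.2, 5.4]
finger_gap: 0.0107
grip_force: 99.0
```

Call:
carry_out:
  commands:
    - {"hand": 4, "tx": 0, "ty": 0, "tz": 1, "wx": 0, "wy": 0, "wz": -0.08}
    - {"hand": 4, "tx": 0, "ty": 0, "tz": 1.5, "wx": 0, "wy": 0, "wz": -0.16}
    - {"hand": 4, "tx": 0, "ty": 0, "tz": 2, "wx": 0, "wy": 0, "wz": -0.24}
    - {"hand": 4, "tx": 0, "ty": 0, "tz": 2.5, "wx": 0, "wy": 0, "wz": -0.3}
    - {"hand": 4, "tx": 0, "ty": 0, "tz": 3, "wx": 0, "wy": 0, "wz": -0.35}
    - {"hand": 4, "tx": 0, "ty": 0, "tz": 3, "wx": 0, "wy": 0, "wz": -0.35}
    - {"hand": 4, "tx": 0, "ty": 0, "tz": 3, "wx": 0, "wy": 0, "wz": -0.35}

```text
time: 7.52
tcp_pos: [0.5501, 0.1087, 0.0856]
orientation: [[-0.996, 0.087, 0.002], [0.087, 0.996, 0.001], [-0.002, 0.001, -1.0]]
force: [-1.9, 4.2, 7.9]
finger_gap: 0.0108
grip_force: 99.5
```

```bash
python3 go.py .5498 .1083 .084 2.705
```

```text
t 7.52 tcp [0.5501 0.1087 0.0856] psi 3.054480194434952 q [ 0.1742  0.4276  1.801   0.001   0.9112 -1.3101] F [-1.9008  4.2277  7.9133] gap 0.010809767246938377 99.50906753540039
shift mm [ 0.2167 -0.4342  1.6188] turn [0.0015 0.0013 0.3495]
```

Call:
carry_out:
  commands:
    - {"hand": 4, "tx": 0, "ty": -0.4, "tz": 1, "wx": 0, "wy": 0, "wz": 0}
    - {"hand": 4, "tx": 0, "ty": -0.4, "tz": 2, "wx": 0, "wy": 0, "wz": 0}
    - {"hand": 4, "tx": 0, "ty": -0.4, "tz": 2, "wx": 0, "wy": 0, "wz": 0}
    - {"hand": 4, "tx": 0, "ty": -0.4, "tz": 2, "wx": 0, "wy": 0, "wz": 0}

```text
time: 7.85
tcp_pos: [0.55, 0.1086, 0.0836]
orientation: [[-0.996, 0.087, 0.002], [0.087, 0.996, 0.002], [-0.002, 0.002, -1.0]]
force: [-1.1, 4.0, 7.8]
finger_gap: 0.0108
grip_force: 99.5
```

It sinks 1:1 at about 8 N, which is the pins and not a catch, so I'll keep pushing at this angle.

Call:
carry_out:
  commands:
    - {"hand": 4, "tx": 0, "ty": -0.3, "tz": 1, "wx": 0, "wy": 0, "wz": 0}
    - {"hand": 4, "tx": 0, "ty": -0.3, "tz": 2, "wx": 0, "wy": 0, "wz": 0}
    - {"hand": 4, "tx": 0, "ty": -0.3, "tz": 3, "wx": 0, "wy": 0, "wz": 0}
    - {"hand": 4, "tx": 0, "ty": -0.3, "tz": 3, "wx": 0, "wy": 0, "wz": 0}
    - {"hand": 4, "tx": 0, "ty": -0.3, "tz": 3, "wx": 0, "wy": 0, "wz": 0}

```text
time: 8.27
tcp_pos: [0.55, 0.1086, 0.0808]
orientation: [[-0.996, 0.088, 0.002], [0.088, 0.996, 0.002], [-0.002, 0.002, -1.0]]
force: [-2.3, 6.2, 9.3]
finger_gap: 0.0106
grip_force: 99.7
```

```bash
python3 go.py .5498 .1083 .0784 2.705
python3 - <<'E'
from h import *
s=robot.get_state();print(s["wrist_torque"])
o=[]
for n,u,v in(("scene",411,265),):
    c=cam(n); o.append(cv2.resize(c["img"][v-60:v+60,u-60:u+60],(600,600),interpolation=cv2.INTER_NEAREST)[...,::-1])
cv2.imwrite("pics/d.png",np.hstack(o))
E
```

```text
t 8.27 tcp [0.55   0.1086 0.0808] psi 3.0539501053777762 q [ 0.1734  0.4331  1.8068  0.0023  0.8995 -1.3112] F [-2.3477  6.1552  9.3022] gap 0.010618963277539523 99.6549117565155
shift mm [ 0.2207 -0.3224  2.3538] turn [0.0026 0.0013 0.349 ]
[ 0.9555  0.3569 -0.0031]
```

View pics/d.png

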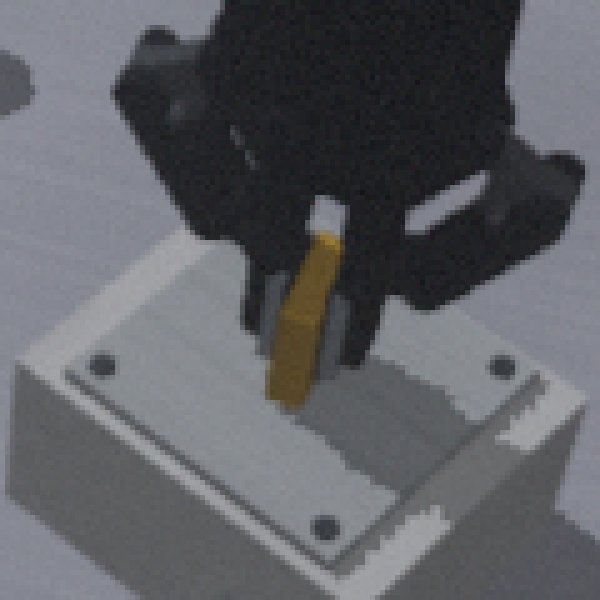

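The key is nearly home, about 2 mm above the plate. I'll ease the sideways force and press to the stop.

Call:
carry_out:
  commands:
    - {"hand": 4, "tx": 0, "ty": 0.6, "tz": 1, "wx": 0, "wy": 0, "wz": 0}
    - {"hand": 4, "tx": 0, "ty": 0.6, "tz": 2, "wx": 0, "wy": 0, "wz": 0}
    - {"hand": 4, "tx": 0, "ty": 0.6, "tz": 3, "wx": 0, "wy": 0, "wz": 0}
    - {"hand": 4, "tx": 0, "ty": 0.6, "tz": 3, "wx": 0, "wy": 0, "wz": 0}

```text
time: 8.65
tcp_pos: [0.5501, 0.1087, 0.0783]
orientation: [[-0.996, 0.087, 0.002], [0.087, 0.996, 0.001], [-0.002, 0.001, -1.0]]
force: [-3.9, 2.8, 13.3]
finger_gap: 0.0105
grip_force: 100.5
```

Call:
carry_out:
  commands:
    - {"hand": 4, "tx": 0, "ty": 0.3, "tz": 1, "wx": 0, "wy": 0, "wz": 0.05}
    - {"hand": 4, "tx": 0, "ty": 0.3, "tz": 2, "wx": 0, "wy": 0, "wz": 0.1}
    - {"hand": 4, "tx": 0, "ty": 0.3, "tz": 2, "wx": 0, "wy": 0, "wz": 0.15}
    - {"hand": 4, "tx": 0, "ty": 0.3, "tz": 2, "wx": 0, "wy": 0, "wz": 0.15}

```text
time: 8.98
tcp_pos: [0.5503, 0.109, 0.0783]
orientation: [[-0.972, 0.236, 0.003], [0.236, 0.972, 0.001], [-0.003, 0.002, -1.0]]
force: [-6.3, 3.1, 24.4]
finger_gap: 0.0108
grip_force: 102.0
```

```bash
python3 go.py .5498 .1083 .0784 2.705
python3 - <<'E'
from h import *
print(robot.get_state()["wrist_torque"])
c=cam("scene"); 
s=robot.get_state(); p=np.array(s["tcp_pos"])
for z in(.112,.115,.118,.072):
  for d in (-18,18):
    a=np.array([np.cos(2.905),np.sin(2.905)])*d/1000
    q=c["E"]@np.r_[p[:2]+a,z,1]; w=c["K"]@q[:3]; print(z,d,((w[:2]/w[2])-[351,205])*5)
u,v=411,265
cv2.imwrite("pics/e.png",cv2.resize(c["img"][v-60:v+60,u-60:u+60],(600,600),interpolation=cv2.INTER_NEAREST)[...,::-1])
E
```

```text
t 8.98 tcp [0.5503 0.109  0.0783] psi 2.9031721068358256 q [ 0.1747  0.436   1.8095  0.0009  0.8927 -1.1582] F [-6.2944  3.1275 24.3989] gap 0.010808935150730788 102.03092336654663
shift mm [ 0.3206 -0.8094 -0.1295] turn [0.0023 0.0026 0.1982]
[ 0.5178  1.1644 -0.0372]
0.112 -18 [290.3823 322.025 ]
0.112 18 [347.7605 243.3979]
0.115 -18 [291.6665 315.1153]
0.115 18 [349.1702 236.4454]
0.118 -18 [292.9579 308.1664]
0.118 18 [350.5876 229.4546]
0.072 -18 [273.9256 410.5761]
0.072 18 [329.6778 332.5833]
```

View pics/e.png

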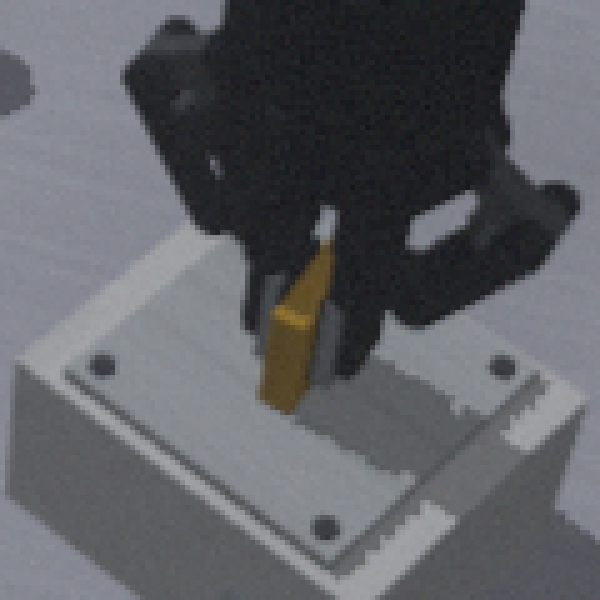

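With force rising to 24 N, z stays at 0.0783. The near head edges, at crop (293,318) and (277,407), match the fully home prediction of (290,322) and (274,411). The key is home, so I'll centre it, hold briefly and turn clockwise.

Call:
carry_out:
  commands:
    - {"hand": 4, "tx": 0.5, "ty": 0, "tz": 0, "wx": 0, "wy": 0, "wz": 0.1}
    - {"hand": 4, "tx": 0.5, "ty": 0, "tz": 0, "wx": 0, "wy": 0, "wz": 0.2}
    - {"hand": 4, "tx": 0.5, "ty": 0, "tz": 0, "wx": 0, "wy": 0, "wz": 0.2}
    - {"hand": 4, "tx": 0.5, "ty": 0, "tz": 0, "wx": 0, "wy": 0, "wz": 0.2}
    - {"hand": 4, "tx": 0.5, "ty": 0, "tz": 0, "wx": 0, "wy": 0, "wz": 0.3}
    - {"hand": 4, "tx": 0.5, "ty": 0, "tz": 0, "wx": 0, "wy": 0, "wz": 0.4}
    - {"hand": 4, "tx": 0.5, "ty": 0, "tz": 0, "wx": 0, "wy": 0, "wz": 0.5}
    - {"hand": 4, "tx": 0.5, "ty": 0, "tz": 0, "wx": 0, "wy": 0, "wz": 0.6}
    - {"hand": 4, "tx": 0.5, "ty": 0, "tz": 0, "wx": 0, "wy": 0, "wz": 0.7}
    - {"hand": 4, "tx": 0.5, "ty": 0, "tz": 0, "wx": 0, "wy": 0, "wz": 0.7}

```text
time: 9.87
tcp_pos: [0.5503, 0.1092, 0.0783]
orientation: [[-0.59, 0.808, 0.004], [0.808, 0.59, 0.001], [-0.002, 0.004, -1.0]]
force: [-5.2, 2.9, 23.6]
finger_gap: 0.0106
grip_force: 101.9
```

```bash
python3 go.py .5498 .1083 .0784 1.03; python3 -c "
from workcell import robot;print(robot.get_state()['wrist_torque'])"
```

```text
t 9.87 tcp [0.5503 0.1092 0.0783] psi 2.2016310289438166 q [ 0.1751  0.4355  1.8103  0.0007  0.8912 -0.4562] F [-5.2185  2.942  23.5858] gap 0.010617326649641257 101.87621712684631
shift mm [-0.3991 -0.9564 -0.1001] turn [ 0.0047 -0.0012  1.1716]
[ 0.40041509  1.00319801 -0.02607322]
```

Call:
carry_out:
  commands:
    - {"hand": 4, "tx": 0, "ty": 0, "tz": 0, "wx": 0, "wy": 0, "wz": 0.1}
    - {"hand": 4, "tx": 0, "ty": 0, "tz": 0, "wx": 0, "wy": 0, "wz": 0.2}
    - {"hand": 4, "tx": 0, "ty": 0, "tz": 0, "wx": 0, "wy": 0, "wz": 0.3}
    - {"hand": 4, "tx": 0, "ty": 0, "tz": 0, "wx": 0, "wy": 0, "wz": 0.4}
    - {"hand": 4, "tx": 0, "ty": 0, "tz": 0, "wx": 0, "wy": 0, "wz": 0.5}
    - {"hand": 4, "tx": 0, "ty": 0, "tz": 0, "wx": 0, "wy": 0, "wz": 0.6}
    - {"hand": 4, "tx": 0, "ty": 0, "tz": 0, "wx": 0, "wy": 0, "wz": 0.7}
    - {"hand": 4, "tx": 0, "ty": 0, "tz": 0, "wx": 0, "wy": 0, "wz": 0.8}
    - {"hand": 4, "tx": 0, "ty": 0, "tz": 0, "wx": 0, "wy": 0, "wz": 0.9}
    - {"hand": 4, "tx": 0, "ty": 0, "tz": 0, "wx": 0, "wy": 0, "wz": 1.0}
    - {"hand": 4, "tx": 0, "ty": 0, "tz": 0, "wx": 0, "wy": 0, "wz": 1.1}
    - {"hand": 4, "tx": 0, "ty": 0, "tz": 0, "wx": 0, "wy": 0, "wz": 1.15}
    - {"hand": 4, "tx": 0, "ty": 0, "tz": 0, "wx": 0, "wy": 0, "wz": 1.15}

```text
time: 10.95
tcp_pos: [0.5506, 0.1091, 0.0783]
orientation: [[0.494, 0.869, 0.005], [0.869, -0.494, 0.001], [0.003, 0.004, -1.0]]
force: [-4.0, 2.4, 23.4]
finger_gap: 0.0109
grip_force: 101.8
```

```bash
python3 go.py .5498 .1083 .0784 .95
python3 - <<'E'
from h import *
s=robot.get_state(); print(s["wrist_torque"]); p=np.array(s["tcp_pos"])
c=cam("scene"); u,v=411,265
psi=np.arctan2(s["orientation"][1][0],s["orientation"][0][0])
for z in(.112,.072):
  for d in (-18,18):
    a=np.array([np.cos(psi),np.sin(psi)])*d/1000
    q=c["E"]@np.r_[p[:2]+a,z,1]; w=c["K"]@q[:3]; print(z,d,((w[:2]/w[2])-[351,205])*5)
cv2.imwrite("pics/f.png",cv2.resize(c["img"][v-60:v+60,u-60:u+60],(600,600),interpolation=cv2.INTER_NEAREST)[...,::-1])
E
```

```text
t 10.95 tcp [0.5506 0.1091 0.0783] psi 1.0536799375733212 q [0.175  0.4357 1.81   0.0003 0.8909 0.6919] F [-4.0274  2.429  23.3595] gap 0.010916242193522599 101.80248856544495
shift mm [-1.0893 -0.2537 -0.1137] turn [ 0.0035 -0.0035  0.1037]
[0.3909 1.0219 0.0569]
0.112 -18 [273.8981 247.2803]
0.112 18 [366.4018 319.375 ]
0.072 -18 [258.4007 336.4407]
0.072 18 [347.2141 407.9466]
```

View pics/f.png

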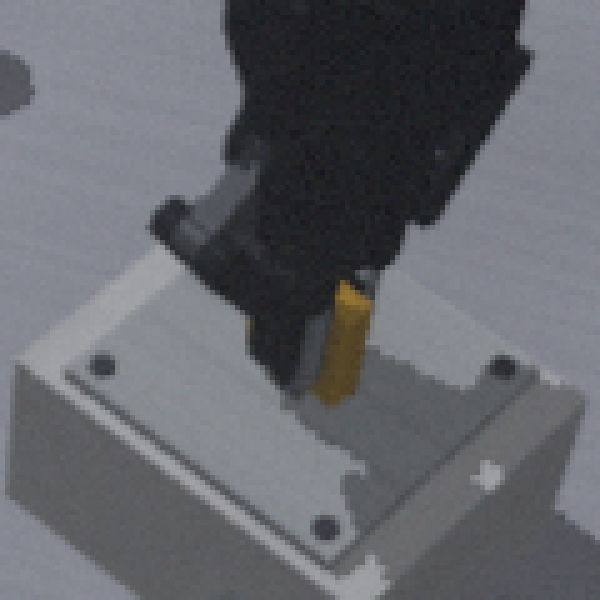

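The head has turned with the gripper. The wrist torque rose by 0.08 N m over the turn, in line with the spring winding up. I'll go the last bit to the stop.

Call:
carry_out:
  commands:
    - {"hand": 4, "tx": 0, "ty": 0, "tz": 0, "wx": 0, "wy": 0, "wz": 0.04}
    - {"hand": 4, "tx": 0, "ty": 0, "tz": 0, "wx": 0, "wy": 0, "wz": 0.08}
    - {"hand": 4, "tx": 0, "ty": 0, "tz": 0, "wx": 0, "wy": 0, "wz": 0.08}
    - {"hand": 4, "tx": 0, "ty": 0, "tz": 0, "wx": 0, "wy": 0, "wz": 0.08}

```text
time: 11.33
tcp_pos: [0.5506, 0.1091, 0.0783]
orientation: [[0.561, 0.828, 0.005], [0.828, -0.561, 0.001], [0.004, 0.003, -1.0]]
force: [-4.4, 2.2, 24.4]
finger_gap: 0.011
grip_force: 101.8
```

Run:
```python
from h import *
s=robot.get_state(); print(s["time"],s["wrist_torque"],s["effort"]); p=np.array(s["tcp_pos"])
R=np.array(s["orientation"]); psi=np.arctan2(R[1,0],R[0,0]); print("psi",psi)
c=cam("scene"); u,v=411,270; k=14
im=np.ascontiguousarray(cv2.resize(c["img"][v-21:v+21,u-28:u+28],(56*k,42*k),interpolation=cv2.INTER_NEAREST)[...,::-1])
X,Y=R[:,0],R[:,1]
for z in(.112,.072):
  for a,b in((18,6),(18,-6),(-18,6),(-18,-6)):
    P=p+X*a/1000+Y*b/1000; q=c["E"]@np.r_[P[:2],z,1]; w=c["K"]@q[:3]; w=(w[:2]/w[2]-[u-28,v-21]+.5)*k
    cv2.circle(im,tuple(int(x) for x in w),4,(0,0,255) if z>.1 else (255,0,0),-1)
cv2.imwrite("pics/g.png",im)
```

```text
11.3333 [0.3943 0.9443 0.1043] [ -2.1084 -30.2703 -13.8928  -0.7705  -1.4336   0.1046]
psi 0.9750737031326197
```

View pics/g.png

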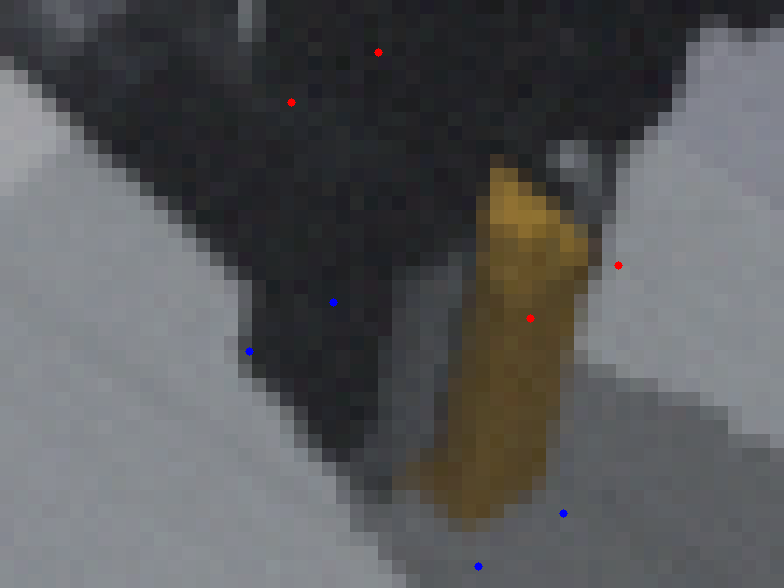

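The last picture shows the head end at crop (595,240) to (470,530), upright and low on the plate. It is within about 2 px of the predicted dots, inside the calibration error. The torque jumped to 0.10 N m over the last 0.08 rad, so the switch is at its stop. z is steady at 24 N of push and the grip is 102 N.

```bash
python3 -c "
from workcell import robot
print(robot.job_done())"
```

```text
the job is handed in; nothing more can be done
None
```

I handed the job in at about 11.4 s: the flat key was pressed fully home and turned clockwise to the stop, still gripped at about 100 N. I never moved near the other two keys; the system returned no pass/fail verdict.

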